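# Clamp the porcelain fuse carrier with the ratchet vice

### The job

The porcelain fuse carrier lies loose in the ratchet vice, whose ratchet is still set to release. Flip the reversing lever on the ratchet head over to its clamping side, then work the ratchet handle to and fro until the jaw holds the carrier firmly against the backstop, and let go. Stop as soon as it is firm: the porcelain cracks if it is forced; leave the other things on the table where they are.

Things in the scene. Friction and masses are not known exactly. Their poses are not given: they have to be found in the camera images.
- vice: Grey bench vice, fixed. Base plate 310 x 112 mm, 12 mm thick. Origin: on the vertical stud axis (handle and cam turn about it) at table height. x runs along the plate from the stud to jaw and backstop, i.e. to the robot's left (world +y), yawed up to 0.25 rad either way; the handle sticks out to the vice's +y, towards the robot. z up.
- handle (a joint): Angle (rad) of the steel ratchet handle about the stud axis: 0 = along the vice's +y, grows CLOCKWISE seen from above (the clamping stroke), stops at -0.65 and 0.65. It lies level: a round head 90 mm across and a bar 26 mm wide, 58 to 70 mm above the table. Swinging it free takes 1.5 N at the post, up to 3 N clicking over teeth; it stays where left.
- handle_post (a point): Centre of the top of the black upright round post at the handle's outer end, to be held or pushed: 22 mm diameter, from 70 to 122 mm above the table, axis 150 mm from the stud axis. Fingers may close on it from above in any direction; it can turn between them. Frame: x outward along the handle, z up.
- pawl (a joint): Angle (rad) of the reversing lever, clockwise from above, about a pivot in the bar 60 mm from the stud axis. -0.35 = release side (start), +0.35 = clamping side; a spring snaps it to either side (a tooth under it may hold it at 0.17). On the clamping side clockwise strokes close the jaw (up to 0.35 rad lost till a tooth catches), return strokes just click; on the release side the reverse.
- pawl_tab (a point): Centre of the top of the upright steel tab on the lever's free end: 14 mm along the lever, 9 mm wide, 79 to 109 mm above the table, nothing as tall near it. It is 40 mm from the pivot towards the stud and moves 27 mm sideways in all. Looking from the stud outward along the handle it starts on the right; left is clamping. Pushing it over takes about 3 N. Frame: x from tab to pivot.
- carrier: White porcelain fuse carrier lying loose in the vice between jaw and backstop: 36 mm along the vice's x, 70 mm across, 44 mm tall, 0.22 kg; origin at the centre of its underside, 12 mm above the table. The jaw pushes it up to the backstop. It cracks if the jaw presses it with more than 60 N.
- jaw: Steel moving jaw, 80 mm wide, 42 mm tall. Its origin is on the stud axis when fully open and moves with it along the vice's x; the pressing face is 75 mm ahead of the origin. It advances 20 mm per rad of driven handle stroke and stays where left (friction). From fully open it is firm after 15 to 23 mm: where the backstop stands in those 8 mm is not measured, so feel for it.
- jaw_face (a point): Centre of the jaw's pressing face, 34 mm above the table. Clamping forces at the post: 4 to 5.5 N while the jaw runs free, then 1 N more per 7 to 8 N of jaw pressure (the backstop's rubber face gives 1 mm per 12 N). Firm (over 10 N left on the carrier after letting go) from about 6.5 N at the post, 7 to 9 N is good, about 12 N cracks the porcelain.
- spare: Bystander: another white fuse carrier of the same shape, lying on the table beside the vice.
- housing: Bystander: cracked amber relay housing on a black base, 90 x 70 x 87 mm.
- pole_a: Bystander: iron pole piece, a 22 mm rod with a 36 mm square end plate, 67 mm long.
- pole_b: Bystander: the second iron pole piece, alike.
- hook: Bystander: chrome spring hook, 150 mm long, lying flat.
- driver: Bystander: screwdriver lying flat.
- tin: Bystander: small closed tin, 60 mm diameter, 70 mm tall.

How it is judged:
By the outcome, as a careful person would: the job done as asked, in the order asked, and still so for the second after the job is handed in, with the robot touching nothing.
It also fails if it takes over 67 s, if anything falls off the work surface, if the arm or the gripper's body presses on something with over 40 N, if the wrist force passes 120 N, or if a joint passes its speed limit or range.

### The arm

A 7-joint arm with a two-finger parallel gripper is mounted at the origin on the work surface. World frame = base frame: x ahead of the robot, y to its left, z up, the work surface at z = 0. Lengths are in m, angles in rad, forces in N, time in s.
With the tool pointing down it reaches from about 0.4 to 0.875 m from the base axis. Payload 19.3 kg.
Tool frame: the origin (TCP) lies midway between the tips of the shut fingers; the grasp point (between the pads) lies 19 mm behind it; z points along the fingers, y is the line along which they close (so a half turn about z gives the same grasp; the last joint's range is limited). The gripper opens to 85 mm and grips with 20 to 120 N. Pads are 22 mm wide; open, the fingers measure 114 mm over their backs; the gripper's body (76 mm by 85 mm) begins 54 mm behind the grasp point. The pads swing forward as they close: fully open they stand 13 mm farther back than shut.
Start: joints at [-1.361, 0.521, -0.036, 1.599, 0.021, 1.021, -0.113], TCP at [0.173, 0.601, 0.231] pointing down, gripper open.
Joint ranges: [-2.91, 2.91], [-0.3, 2.13], [-1.5, 1.42], [0.17, 2.43], [-1.26, 4.41], [0.16, 1.93], [-2.52, 2.52]. Speed limits (rad/s): [1.89, 1.89, 2.39, 2.39, 3.01, 3.01, 3.01].

### API

Orientations are given as a unit quaternion [w, x, y, z].
In Python, from station import bot, vision gives the robot as it stands.
- The arm moves only by the tool jog_arm, never from a script. Its argument "plan" is a list of rows, each a list of 5 numbers: the opening, from -1 (shut) to 1 (fully open), so that 0 is half open, then the shift along the world's x, y, z scaled (see below), then the turn about the world's z scaled (see below). A call has 1 to 5 rows; each row shifts and turns the commanded pose from where the row before left it; what a row does not reach is not made up. The controller multiplies each number of a shift by 25 mm and each number of a turn by 6 degrees. A row lasts 1/12 s, in which the tool goes at most 41.7 mm and 7.16 degrees, less where a joint would pass 70% of its speed; a pose out of reach is approached as far as the arm can. A call with a number of a shift or a turn outside -1 to 1 is refused whole. A call with a gripper value outside its range is refused whole. The fingers move at their own pace and stop on an object; "squeeze" is the grip in N (left out, the last holds). Time passes only in rows, so rows that do not move let the fingers close. It gives the time, the measured TCP pose, the force, the opening and the grip force at its end, in the units of the state.
- bot.state(): the state, without advancing time (a new reading comes with each control period).
- vision.camera(name): name is "side" or "top" or "wrist"; returns the picture (400x640x3 uint8, red, green, blue); there is no depth.
- vision.camera_params(name): a dict with "fx", "fy", "cx", "cy" (pixels), "distortion" ([k1, k2, p1, p2, k3] as OpenCV has them; the pictures are not rectified), "cam_to_world" (4x4, takes a point from camera to world coordinates); the wrist camera has in their place "tool_from_camera" (4x4, takes a point from camera to tool coordinates, whose origin is the TCP and whose axes are the flange's). Camera axes: x right, y down, z forward; pixel columns grow to the right and rows downward; lengths in m; the calibration is good to about 2 mm. A picture is of the moment at which its call begins: read the wrist's pose just before it. camera_params takes no time and is no camera call.
- bot.hand_in(): hands the job in; it is judged then, once.
The state is a dict: "clock": time; "qpos": joint angles; "dq": joint speeds; "tau": joint torques, N m; "eef_pos": TCP position; "ee_rot": TCP orientation; "force": force on the tool from outside, world axes, zero at the start; "wrist_torque": the same for the moment, N m; "opening": finger opening in m; "grip_force": force on a finger pad.
Only numpy, scipy, OpenCV 4.12 (cv2) and the standard library are available. Lean on these libraries where they do the work, as an engineer would, in place of code of your own. Each camera call takes 0.05 s, during which the arm holds its last target. There are 200 camera calls.

## Working session

There is one attempt and no reset: what is moved stays moved. The work goes in short steps, Python scripts to look and compute and a tool call to move; the robot and the scene stay as the last step left them, time stands still between calls to the robot, and variables do not carry over. Pictures are saved under pics/ and viewed, at most 10 in all, crops included, and the job is handed in when it is done.

Besides the shell and the picture viewer there is one more tool, called after "Request:" as name(argument=value, ...) on one line, values as JSON. jog_arm: Moves the arm, as the interface text tells. Shifts and turns lie within -1 to 1; 1 stands for 25 mm of shift or 6 degrees of turn. Its arguments: {"type":"object","properties":{"plan":{"type":"array"},"squeeze":{"type":"number"}},"required":["plan"]}

```bash
mkdir -p pics; cat > h.py <<'E'
import numpy as np, cv2
from station import bot, vision
def ray(name,u,v):
    p=vision.camera_params(name); K=np.array([[p['fx'],0,p['cx']],[0,p['fy'],p['cy']],[0,0,1.]])
    x,y=cv2.undistortPoints(np.array([[[u,v]]],float),K,np.array(p['distortion'],float))[0,0]
    T=np.array(p['cam_to_world']); return T[:3,3],T[:3,:3]@np.array([x,y,1.])
def onz(name,u,v,z):
    o,d=ray(name,u,v); return o+d*(z-o[2])/d[2]
def proj(name,X):
    p=vision.camera_params(name); K=np.array([[p['fx'],0,p['cx']],[0,p['fy'],p['cy']],[0,0,1.]])
    T=np.linalg.inv(np.array(p['cam_to_world'])); r,_=cv2.Rodrigues(T[:3,:3])
    return cv2.projectPoints(np.array([X],float),r,T[:3,3],K,np.array(p['distortion'],float))[0][0,0]
E
python3 - <<'E'
from h import *
for n in('top','side'):
    im=vision.camera(n); cv2.imwrite(f'pics/{n}0.png',im[...,::-1])
    print(n,np.round(vision.camera_params(n)['cam_to_world'],3).tolist())
s=bot.state(); print(s['clock'],s['eef_pos'],s['ee_rot'],s['opening'],s['force'])
E
```

```text
top [[0.013, -0.982, 0.187, 0.379], [-1.0, -0.012, 0.008, 0.055], [-0.006, -0.187, -0.982, 1.082], [0.0, 0.0, 0.0, 1.0]]
side [[0.955, -0.177, 0.236, 0.368], [-0.295, -0.549, 0.782, -0.684], [-0.009, -0.817, -0.577, 0.637], [0.0, 0.0, 0.0, 1.0]]
0.1 [0.17256327 0.60040095 0.23080801] [-4.10405444e-05  1.39478993e-01  9.90224907e-01 -4.92808028e-04] 0.08555645383915296 [-0.01123567  0.17899837  0.44580375]
```

View pics/top0.png

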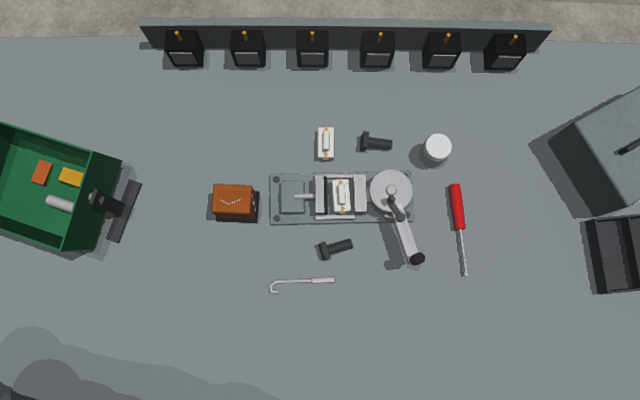

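View pics/side0.png

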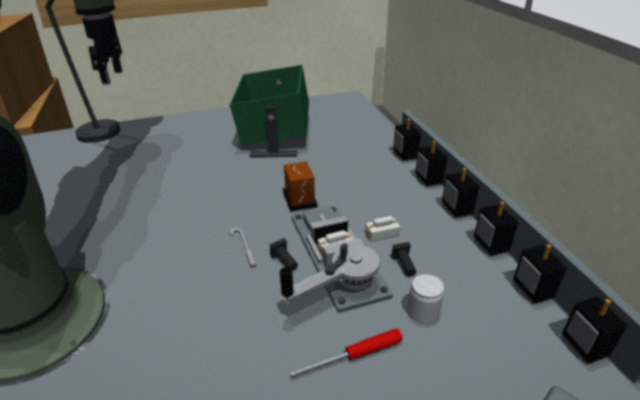

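```bash
python3 - <<'E'
from h import *
t=cv2.imread('pics/top0.png')[150:280,350:450]; s=cv2.imread('pics/side0.png')[220:320,260:400]
t=cv2.resize(t,None,fx=4,fy=4,interpolation=cv2.INTER_CUBIC); s=cv2.resize(s,None,fx=2.8,fy=2.8,interpolation=cv2.INTER_CUBIC)
c=np.zeros((520,800,3),np.uint8); c[:520,:400]=t; c[:280,400:792]=s; cv2.imwrite('pics/z.png',c)
print('stud',onz('top',391,190,.07),'post',onz('top',417,258,.122), 'tab?',onz('top',399,213,.109))
for u,v in((271,174),(409,172),(413,222),(269,222)): print(onz('top',u,v,.012))
E
```

```text
stud [ 0.61105556 -0.09378604  0.07      ] post [ 0.46703063 -0.1338044   0.122     ] tab? [ 0.55609215 -0.10304652  0.109     ]
[0.65718376 0.15973397 0.012     ]
[ 0.66526224 -0.14250428  0.012     ]
[ 0.5543956 -0.1486145  0.012    ]
[0.55075843 0.16093635 0.012     ]
```

View pics/z.png

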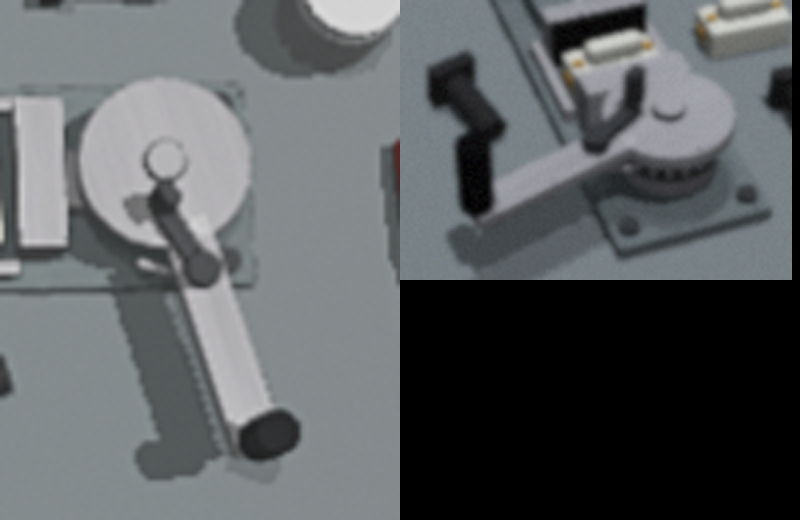

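The top view shows the stud at about px (391,190), the black post top at (419,258) and the lever tab at about (391,197) with its pivot at (400,217). The handle is at about -0.27 rad and the vice yaw is about 0.02. I'm moving the shut fingers to the +y side of the tab.

Request:
jog_arm(plan=[[-1,0.6,-0.975,0,0.2],[-1,0.6,-0.975,0,0.2],[-1,0.6,-0.975,0,0.2],[-1,0.6,-0.975,0,0.2],[-1,0.6,-0.975,0,0.2]], squeeze=20)

```text
clock: 0.52
eef_pos: [0.2481, 0.4774, 0.231]
ee_rot: [-0.0, 0.087, 0.996, -0.0]
force: [1.4, 0.9, 0.5]
opening: 0.0254
grip_force: 0.0
```

Request:
jog_arm(plan=[[-1,0.6,-0.975,0,0.2],[-1,0.6,-0.975,0,0.2],[-1,0.6,-0.975,0,0.2],[-1,0.6,-0.975,0,0.2],[-1,0.6,-0.975,0,0.2]])

```text
clock: 0.93
eef_pos: [0.3231, 0.3555, 0.2312]
ee_rot: [-0.0, 0.035, 0.999, -0.0]
force: [1.2, 1.1, -0.2]
opening: -0.0
grip_force: 0.0
```

Request:
jog_arm(plan=[[-1,0.6,-0.975,0,0.2],[-1,0.6,-0.975,0,0.2],[-1,0.6,-0.975,0,0.2],[-1,0.6,-0.975,0,0.2],[-1,0.6,-0.975,0,0.2]])

```text
clock: 1.35
eef_pos: [0.398, 0.2337, 0.2312]
ee_rot: [-0.0, -0.018, 1.0, -0.0]
force: [0.2, 0.6, 0.2]
opening: -0.0002
grip_force: 0.0
```

Request:
jog_arm(plan=[[-1,0.6,-0.975,0,0.2],[-1,0.6,-0.975,0,0.2],[-1,0.6,-0.975,0,0.2],[-1,0.6,-0.975,0,0.2],[-1,0.6,-0.975,0,0.2]])

```text
clock: 1.77
eef_pos: [0.473, 0.1118, 0.2312]
ee_rot: [-0.0, -0.07, 0.998, -0.0]
force: [0.3, 0.1, 0.2]
opening: 0.0004
grip_force: 0.0
```

Request:
jog_arm(plan=[[-1,0.6,-0.975,0,0.2],[-1,0.6,-0.975,0,0.2],[-1,0.6,-0.975,0,0.2],[-1,0.6,-0.975,0,0.2],[-1,0.6,-0.8,0,0.2]])

```text
clock: 2.18
eef_pos: [0.548, -0.0064, 0.2311]
ee_rot: [-0.0, -0.122, 0.993, -0.0]
force: [-0.5, 0.4, -0.1]
opening: 0.0
grip_force: 0.0
```

```bash
python3 - <<'E'
from h import *
s=bot.state(); im=vision.camera('wrist'); cv2.imwrite('pics/w1.png',im[...,::-1])
p=vision.camera_params('wrist'); print(s['eef_pos'],s['ee_rot'],s['qpos'],p)
w,x,y,z=s['ee_rot']
from scipy.spatial.transform import Rotation as R
T=np.eye(4);T[:3,:3]=R.from_quat([x,y,z,w]).as_matrix();T[:3,3]=s['eef_pos']
C=np.linalg.inv(T@np.array(p['tool_from_camera']))
r,_=cv2.Rodrigues(C[:3,:3]);K=np.array([[p['fx'],0,p['cx']],[0,p['fy'],p['cy']],[0,0,1.]])
P=np.array([[.611,-.094,.07],[.467,-.136,.122],[.5857,-.0869,.109]])
print(cv2.projectPoints(P,r,C[:3,3],K,np.array(p['distortion'],float))[0][:,0])
E
```

```text
[ 0.54801468 -0.00639465  0.2311305 ] [-2.14536417e-04 -1.21628102e-01  9.92575705e-01 -1.71801076e-04] [-0.17077385  0.40123871  0.09890127  1.80936678 -0.04754392  0.93370066
  1.76328587] {'fx': 324.38865454122885, 'fy': 324.38865454122885, 'cx': 325.1195760601081, 'cy': 197.68557085061167, 'distortion': array([-0.04734114,  0.        ,  0.        ,  0.        ,  0.        ]), 'tool_from_camera': array([[-7.10968635e-04, -9.62495694e-01, -2.71296026e-01,
         7.00342041e-02],
       [ 9.99999604e-01, -5.38958165e-04, -7.08537620e-04,
        -3.00909810e-05],
       [ 5.35747200e-04, -2.71296422e-01,  9.62495696e-01,
        -1.42752459e-01],
       [ 0.00000000e+00,  0.00000000e+00,  0.00000000e+00,
         1.00000000e+00]])}
[[225.09172006 221.27432506]
 [179.67016208  51.42596625]
 [224.38370314 211.74158624]]
```

View pics/w1.png

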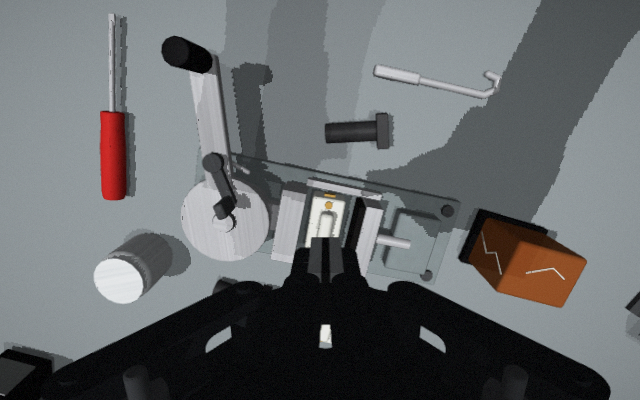

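The wrist view confirms the geometry, with the head centre at (226,219), the post top at (178,51) and the tab top at about (224,208). All match the projections. I'll go down beside the tab.

Request:
jog_arm(plan=[[-1,0.58,-1,0,0.2],[-1,0.58,-1,-0.9,0.2],[-1,0,0,-0.94,0],[-1,0,0,-0.94,0],[-1,0,0,-0.94,0]])

```text
clock: 2.65
eef_pos: [0.5764, -0.0547, 0.1369]
ee_rot: [-0.0, -0.142, 0.99, 0.0]
force: [0.4, -0.2, -0.6]
opening: -0.0001
grip_force: 0.0
```

Request:
jog_arm(plan=[[-1,0,0,-0.94,0],[-1,0,0,-0.94,0],[-1,0,0,0,0]])

```text
clock: 2.9
eef_pos: [0.5743, -0.054, 0.0873]
ee_rot: [-0.003, -0.142, 0.99, 0.0]
force: [-0.7, 0.3, -0.9]
opening: -0.0
grip_force: 0.0
```

Request:
jog_arm(plan=[[-1,0.11,-0.38,0,0],[-1,0.11,-0.38,0,0],[-1,0.11,-0.3,0,0]])

```text
clock: 3.15
eef_pos: [0.586, -0.0824, 0.0929]
ee_rot: [0.001, -0.142, 0.99, -0.0]
force: [0.7, 0.4, 0.0]
opening: -0.0
grip_force: 0.3
```

Request:
jog_arm(plan=[[-1,0.08,-0.2,0,0],[-1,0.08,-0.2,0,0],[-1,0,0,0,0]])

```text
clock: 3.4
eef_pos: [0.5894, -0.0922, 0.0919]
ee_rot: [0.0, -0.142, 0.99, -0.0]
force: [-0.5, -0.4, 0.1]
opening: -0.0002
grip_force: 0.0
```

Request:
jog_arm(plan=[[-1,0.05,-0.15,0,0],[-1,0,0,0,0],[-1,0,0,0,0]])

```text
clock: 3.65
eef_pos: [0.5901, -0.0946, 0.0913]
ee_rot: [0.0, -0.142, 0.99, -0.0]
force: [-0.5, -0.7, -0.9]
opening: 0.0004
grip_force: 0.0
```

Request:
jog_arm(plan=[[-1,0,0.2,0.9,0],[-1,0,0,1,0],[-0.15,-0.4,-0.15,1,0],[-0.15,-1,-0.4,1,0],[-0.15,-1,-0.4,0.6,0]])

```text
clock: 4.07
eef_pos: [0.5302, -0.113, 0.2057]
ee_rot: [0.001, -0.143, 0.99, -0.0]
force: [0.5, -0.3, 1.3]
opening: 0.0352
grip_force: 0.0
```

Request:
jog_arm(plan=[[-0.15,-1,-0.4,0,0],[-0.15,-1,-0.4,0,0],[-0.15,-0.5,-0.1,0,0],[-0.15,0,0,0,0]])

```text
clock: 4.4
eef_pos: [0.4652, -0.1366, 0.2042]
ee_rot: [-0.0, -0.141, 0.99, -0.0]
force: [-0.3, -0.3, 1.3]
opening: 0.0363
grip_force: 0.0
```

```bash
python3 - <<'E'
from h import *
t=vision.camera('top')[150:280,350:450,::-1]; s=vision.camera('side')[220:320,260:400,::-1]
t=cv2.resize(t,None,fx=4,fy=4,interpolation=cv2.INTER_CUBIC); s=cv2.resize(s,None,fx=2.8,fy=2.8,interpolation=cv2.INTER_CUBIC)
c=np.zeros((580,800,3),np.uint8); c[:520,:400]=t; c[:280,400:792]=s
c[290:570,400:792]=cv2.resize(vision.camera('wrist')[...,::-1],(392,280)); cv2.imwrite('pics/z2.png',c)
print(bot.state()['qpos'])
E
```

```text
[ 0.07825573  0.34181467  0.1027598   1.98784747 -0.04757589  0.81340413
  2.06491842]
```

View pics/z2.png

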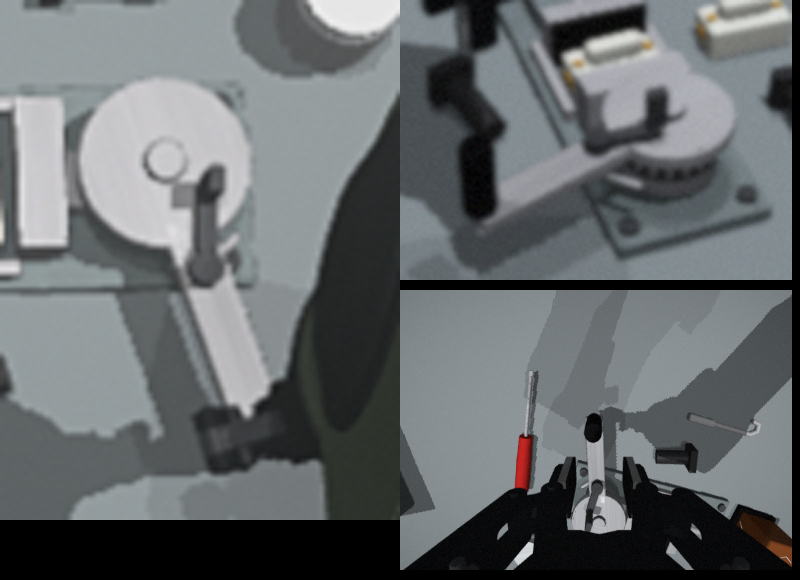

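The lever tab now sits at the right of the bar in the top crop, at about (210,180), so it's on the clamping side. The post is centred between the open fingers, and I'll lower onto it.

Request:
jog_arm(plan=[[-0.15,0.05,0,-0.95,0],[-0.15,0,0,-0.95,0],[-0.15,0,0,-0.95,0],[-0.15,0,0,-0.95,0],[-0.15,0,0,-0.95,0]])

```text
clock: 4.97
eef_pos: [0.4699, -0.1354, 0.0837]
ee_rot: [0.0, -0.143, 0.99, -0.0]
force: [1.5, -2.2, 1.6]
opening: 0.0361
grip_force: 1.0
```

Request:
jog_arm(plan=[[-0.39,0,0,0,0],[-0.39,0,0,0,0],[-0.39,0,0,0,0],[-0.39,0,0,0,0]])

```text
clock: 5.3
eef_pos: [0.4697, -0.1358, 0.0862]
ee_rot: [0.001, -0.142, 0.99, -0.0]
force: [0.3, -1.3, -2.2]
opening: 0.0262
grip_force: 0.7
```

```bash
python3 - <<'E'
import numpy as np
a=.284-np.arange(0,12)*np.radians(6)
P=np.array([.611,-.094])-.15*np.c_[np.cos(a),np.sin(a)]
for i in range(12): print(round(a[i],3),P[i].round(4),((P[i]-P[i-1])/.025).round(3) if i else '')
E
```

```text
0.284 [ 0.467 -0.136] 
0.179 [ 0.4634 -0.1207] [-0.144  0.611]
0.075 [ 0.4614 -0.1052] [-0.079  0.623]
-0.03 [ 0.4611 -0.0895] [-0.014  0.628]
-0.135 [ 0.4624 -0.0738] [0.052 0.626]
-0.24 [ 0.4653 -0.0584] [0.117 0.617]
-0.344 [ 0.4698 -0.0434] [0.181 0.601]
-0.449 [ 0.4759 -0.0289] [0.243 0.579]
-0.554 [ 0.4834 -0.0151] [0.302 0.551]
-0.658 [ 0.4924 -0.0022] [0.358 0.516]
-0.763 [0.5026 0.0097] [0.41  0.476]
-0.868 [0.514  0.0204] [0.457 0.43 ]
```

Request:
jog_arm(plan=[[-0.39,-0.2,0.61,0,-1],[-0.39,-0.09,0.62,0,-1],[-0.39,-0.01,0.63,0,-1],[-0.39,0.05,0.63,0,-1],[-0.39,0,0,0,0]])

```text
clock: 5.72
eef_pos: [0.4637, -0.0709, 0.0862]
ee_rot: [0.001, 0.068, 0.998, 0.001]
force: [0.4, 0.1, -0.4]
opening: 0.0263
grip_force: 0.3
```

```bash
cat > f.py <<'E'
from h import *
s=bot.state(); p=s['eef_pos']; x,y=s['ee_rot'][1:3]; yaw=-2*np.arctan2(x,y)  # tool-y angle = a
d=p[:2]-np.array([.611,-.094]); a=np.arctan2(-d[1],-d[0]); t=np.array([-np.sin(-a)*-1,0])
tan=np.array([-np.sin(a),np.cos(a)]); rad=np.array([-np.cos(a),-np.sin(a)])
f=s['force'][:2]; print('t',s['clock'],'p',p.round(4),'a',a.round(3),'yaw',yaw.round(3),'r',np.hypot(*d).round(4),'resist',(-f@tan).round(2),'rad',(f@rad).round(2),'grip',s['grip_force'],'op',s['opening'])
E
python3 f.py
```

```text
t 5.7167 p [ 0.4637 -0.0709  0.0862] a -0.155 yaw -0.136 r 0.1491 resist -0.18 rad -0.33 grip 0.2907660137861967 op 0.02628896149294771
```

Request:
jog_arm(plan=[[-0.39,0.05,0.31,0,-0.5],[-0.39,0.06,0.31,0,-0.5],[-0.39,0.08,0.3,0,-0.5]])

```text
clock: 5.97
eef_pos: [0.4682, -0.0514, 0.0861]
ee_rot: [0.001, 0.144, 0.99, -0.0]
force: [1.7, -6.0, 2.1]
opening: 0.0259
grip_force: 2.8
```

```bash
python3 f.py; python3 -c "
from h import *
t=vision.camera('top')[150:280,300:450,::-1]
cv2.imwrite('pics/z3.png',cv2.resize(t,None,fx=4,fy=4,interpolation=cv2.INTER_CUBIC))"
```

```text
t 5.9667 p [ 0.4682 -0.0514  0.0861] a -0.29 yaw -0.29 r 0.149 resist 5.28 rad -3.35 grip 2.7525555342435837 op 0.025922931023430542
```

View pics/z3.png

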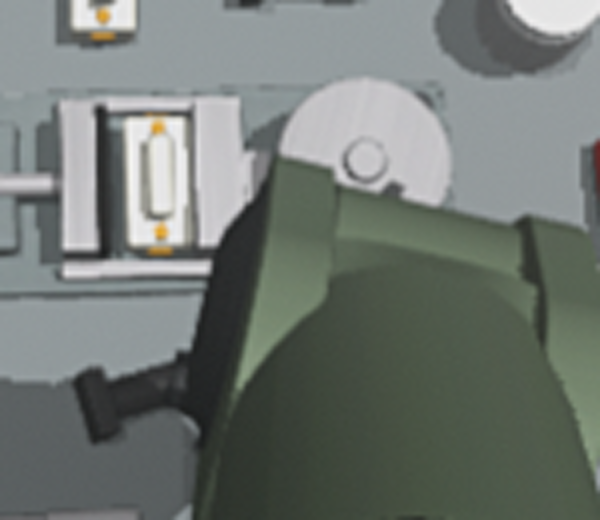

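Top crop: the jaw face (x≈192) touches the carrier, and the gap to the black backstop face is about 17 px, roughly 9 mm. The force is 5.3 N, so the jaw is running free and I'll continue the stroke.

Request:
jog_arm(plan=[[-0.39,0.09,0.3,0,-0.5],[-0.39,0.1,0.29,0,-0.5],[-0.39,0.11,0.29,0,-0.5]])

```text
clock: 6.27
eef_pos: [0.4755, -0.0297, 0.0859]
ee_rot: [0.001, 0.221, 0.975, 0.0]
force: [0.9, -7.5, 0.9]
opening: 0.0258
grip_force: 2.7
```

```bash
python3 f.py
```

```text
t 6.2667 p [ 0.4755 -0.0297  0.0859] a -0.443 yaw -0.446 r 0.15 resist 6.37 rad -3.97 grip 2.739470824599266 op 0.0257641620490197
```

Request:
jog_arm(plan=[[-0.39,0.12,0.28,0,-0.5],[-0.39,0.14,0.28,0,-0.5]])

```text
clock: 6.43
eef_pos: [0.4818, -0.0156, 0.0858]
ee_rot: [0.001, 0.272, 0.962, 0.0]
force: [0.3, -6.8, -0.3]
opening: 0.0257
grip_force: 2.7
```

```bash
python3 f.py
```

```text
t 6.4333 p [ 0.4818 -0.0156  0.0858] a -0.545 yaw -0.551 r 0.1511 resist 5.62 rad -3.78 grip 2.732567712664604 op 0.02573828487565047
```

Request:
jog_arm(plan=[[-0.39,-0.28,-0.56,0,1],[-0.39,-0.23,-0.58,0,1],[-0.39,-0.18,-0.6,0,1],[-0.39,-0.12,-0.62,0,1],[-0.39,-0.05,-0.63,0,1]])

```text
clock: 6.85
eef_pos: [0.4595, -0.0902, 0.0857]
ee_rot: [0.0, 0.009, 1.0, 0.0]
force: [1.8, 1.5, -1.1]
opening: 0.0262
grip_force: 1.1
```

Request:
jog_arm(plan=[[-0.39,0.01,-0.63,0,1],[-0.39,0.08,-0.62,0,1],[-0.39,0.14,-0.61,0,1],[-0.39,0.21,-0.59,0,1]])

```text
clock: 7.18
eef_pos: [0.4705, -0.1519, 0.0858]
ee_rot: [0.0, -0.199, 0.98, 0.0]
force: [0.3, 1.6, -0.5]
opening: 0.026
grip_force: 1.0
```

```bash
python3 f.py
```

```text
t 7.1833 p [ 0.4705 -0.1519  0.0858] a 0.391 yaw 0.4 r 0.1519 resist -1.38 rad -0.88 grip 0.970141813158989 op 0.025968445592376502
```

Request:
jog_arm(plan=[[-0.39,-0.08,0.3,0,-0.5],[-0.39,-0.07,0.3,0,-0.5],[-0.39,-0.06,0.31,0,-0.5],[-0.39,-0.05,0.31,0,-0.5]])

```text
clock: 7.52
eef_pos: [0.4642, -0.1208, 0.0857]
ee_rot: [0.0, -0.091, 0.996, -0.0]
force: [-0.6, -1.8, 0.6]
opening: 0.0261
grip_force: 1.0
```

```bash
python3 f.py; python3 -c "
from h import *
t=vision.camera('top')[150:280,300:450,::-1]
cv2.imwrite('pics/z4.png',cv2.resize(t,None,fx=4,fy=4,interpolation=cv2.INTER_CUBIC))"
```

```text
t 7.5167 p [ 0.4642 -0.1208  0.0857] a 0.181 yaw 0.182 r 0.1492 resist 1.68 rad 0.91 grip 0.9627897664904594 op 0.02610015588781149
```

View pics/z4.png

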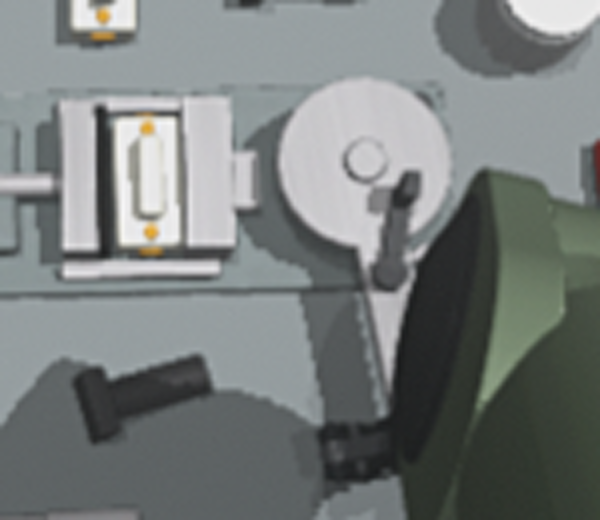

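The gap is down to about 7 px, roughly 3 mm, and no tooth has caught yet at 1.7 N. I'll continue in small steps.

Request:
jog_arm(plan=[[-0.39,-0.05,0.25,0,-0.4],[-0.39,-0.04,0.25,0,-0.4],[-0.39,-0.02,0.25,0,-0.4]])

```text
clock: 7.82
eef_pos: [0.4622, -0.1025, 0.0858]
ee_rot: [0.001, -0.029, 1.0, -0.0]
force: [2.4, -5.5, -2.0]
opening: 0.0261
grip_force: 2.8
```

```bash
python3 f.py
```

```text
t 7.8167 p [ 0.4622 -0.1025  0.0858] a 0.057 yaw 0.058 r 0.149 resist 5.59 rad -2.1 grip 2.7634037286043167 op 0.026096736500813025
```

Request:
jog_arm(plan=[[-0.39,-0.01,0.25,0,-0.4],[-0.39,0,0.25,0,-0.4]])

```text
clock: 7.98
eef_pos: [0.4621, -0.0899, 0.0858]
ee_rot: [0.001, 0.013, 1.0, -0.0]
force: [2.7, -5.2, -1.3]
opening: 0.026
grip_force: 2.9
```

```bash
python3 f.py
```

```text
t 7.9833 p [ 0.4621 -0.0899  0.0858] a -0.027 yaw -0.026 r 0.149 resist 5.15 rad -2.8 grip 2.879278063774109 op 0.02603994883723562
```

Request:
jog_arm(plan=[[-0.39,0,0.16,0,-0.25],[-0.39,0.01,0.16,0,-0.25]])

```text
clock: 8.15
eef_pos: [0.4625, -0.082, 0.0858]
ee_rot: [0.001, 0.039, 0.999, -0.0]
force: [3.5, -6.9, -2.0]
opening: 0.0262
grip_force: 3.5
```

Request:
jog_arm(plan=[[-0.39,0.01,0.16,0,-0.25],[-0.39,0.01,0.16,0,-0.25]])

```text
clock: 8.32
eef_pos: [0.4631, -0.0743, 0.0858]
ee_rot: [0.001, 0.065, 0.998, -0.0]
force: [3.8, -9.3, -1.7]
opening: 0.0259
grip_force: 4.2
```

```bash
python3 f.py
```

```text
t 8.3167 p [ 0.4631 -0.0743  0.0858] a -0.132 yaw -0.13 r 0.1492 resist 8.71 rad -4.95 grip 4.176734983921051 op 0.025949549003621227
```

It's firm at about 8.3 N at the post, against about 5.4 N running free. I'll let go and lift away.

Request:
jog_arm(plan=[[-0.1,0,0,0,0],[-0.1,0,0,0,0],[-0.1,0,0,0,0],[-0.1,0,0,0.5,0],[-0.1,0,0,1,0]])

```text
clock: 8.73
eef_pos: [0.4608, -0.0731, 0.1214]
ee_rot: [-0.002, 0.066, 0.998, -0.0]
force: [-0.6, -0.1, 0.5]
opening: 0.038
grip_force: 0.0
```

Request:
jog_arm(plan=[[-0.1,0,0,1,0],[-0.1,0,0,1,0],[-0.1,0,0,1,0],[-0.1,-0.4,-0.3,0.8,0],[-0.1,0,0,0,0]])

```text
clock: 9.15
eef_pos: [0.4522, -0.0819, 0.2209]
ee_rot: [0.002, 0.066, 0.998, 0.0]
force: [0.7, -1.1, 0.4]
opening: 0.0385
grip_force: 0.0
```

```bash
python3 f.py; python3 -c "
from h import *
t=vision.camera('top')[130:280,260:460,::-1]
cv2.imwrite('pics/z5.png',cv2.resize(t,None,fx=4,fy=4,interpolation=cv2.INTER_CUBIC))"
```

```text
t 9.15 p [ 0.4522 -0.0819  0.2209] a -0.076 yaw -0.132 r 0.1593 resist 1.05 rad -0.75 grip 0.0 op 0.038502083309010525
```

View pics/z5.png

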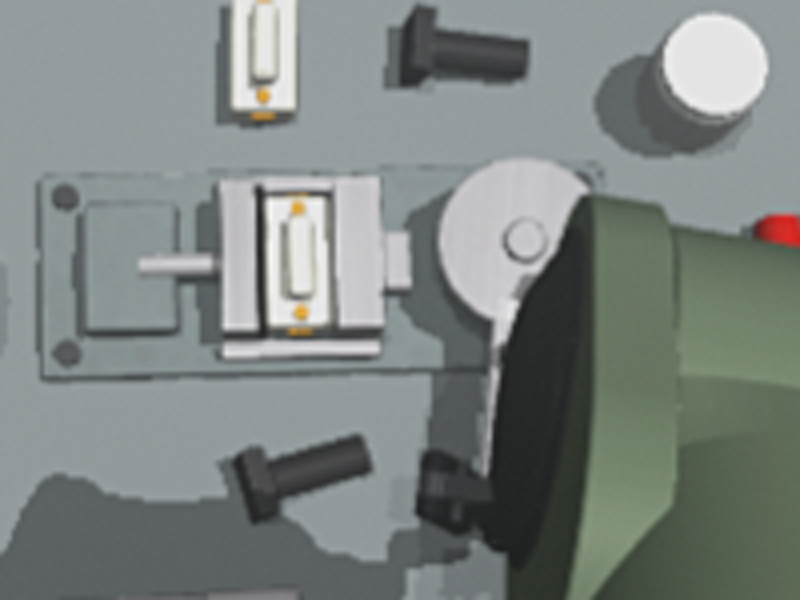

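The carrier (x 265–332) is flush between the backstop face and the jaw, it isn't cracked, and the bystanders haven't moved. The gripper is clear of everything, so I'm handing in.

```bash
python3 -c "
from station import bot
print(bot.hand_in())"
```

```text
the job is handed in; nothing more can be done
None
```

I flipped the lever to its clamping side and worked the ratchet until the carrier was firm against the backstop (about 8 N at the post, below the 12 N that cracks it). I then let go and handed the job in after about 9 s of robot time; the hand-in returned no verdict.

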